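# Turn the die wheel to its locking bolt and lock it

### The arm

A 7-joint arm with a two-finger parallel gripper is mounted at the origin on the work surface. World frame = base frame: x ahead of the robot, y to its left, z up, the work surface at z = 0. Lengths are in m, angles in rad, forces in N, time in s.
With the tool pointing down it reaches from about 0.35 to 0.9 m from the base axis. Payload 19.9 kg.
Tool frame: the origin (TCP) lies midway between the tips of the shut fingers; the grasp point (between the pads) lies ctrl.grip_depth behind it (ctrl.grip_depth is the distance from the TCP to the grasp point, in m); z points along the fingers, y is the line along which they close (so a half turn about z gives the same grasp; the last joint's range is limited). The gripper opens to 94 mm and grips with 3 to 60 N. Pads are 16 mm wide; open, the fingers measure 119 mm over their backs; the gripper's body (75 mm by 177 mm) begins 78 mm behind the grasp point.
Start: joints at [1.063, 0.417, -0.01, 1.614, 0.005, 1.111, -0.053], TCP at [0.281, -0.558, 0.205] pointing down, gripper open.
Joint ranges: [-2.81, 2.81], [-0.39, 2.02], [-1.27, 1.25], [0.06, 2.57], [-1.19, 4.33], [0.19, 2], [-2.82, 2.82]. Speed limits (rad/s): [1.89, 1.89, 2.39, 2.39, 3.01, 3.01, 3.01].

### API

Orientations are given as a unit quaternion [w, x, y, z].
In Python, from rig import ctrl, viewer, models, readout gives the robot as it stands. Calls block until the motion is done:
- ctrl.reach(position, orientation): joint-space move of the TCP to a pose.
- ctrl.line_to(position, rot=None, max_speed=0.15): straight line of the TCP; rot=None keeps the orientation; max_speed is the mean speed in m/s.
- ctrl.goto_joints(angles): joint-space move.
- ctrl.command_gripper(opening, force=None): finger opening in m; force is the grip in N (None keeps the last); returns when the fingers have stopped.
- ctrl.pause(seconds).
- ctrl.inverse_kinematics(position, orientation): joint angles nearest the present ones, or None.
- viewer.read_camera(name): name is "scene" or "top"; returns (picture, depth): 400x640x3 uint8, red, green, blue; 400x640 float32, m along the optical axis (not along the pixel's ray), 0 where there is no reading.
- viewer.get_calibration(name): a dict with "camera_matrix" (3x3 intrinsics, pixels), "cam_to_world" (4x4, takes a point from camera to world coordinates). Camera axes: x right, y up, looking along -z (the intrinsics and any distortion apply to the point x, -y, -z); pixel columns grow to the right and rows downward; lengths in m; the calibration is good to about 2 mm. A picture is of the moment at which its call begins. get_calibration takes no time and is no camera call.
A pose or a line that the arm cannot do raises ctrl.Unreachable and nothing moves.
- ctrl.finish_job(): hands the job in; it is judged then, once.
Trained networks look in the newest picture that a camera, given by its name, has taken for a name from the list of things; names that differ only in an ending like _2 or _b are one class to them, and where a whole thing is asked for, a point or a joint stands for the part that bears it (a point fixed in the world has none). Each returns a list of dicts, best first, with "score" (0 to 1); they miss things now and then, are a little off and sometimes report something else, mostly with a low value. They report only what shows in the picture. A call takes as long as a camera call.
- models.outline_of(camera, thing): "pixels" (400x640 bool, what is visible of it) and "location" ([column, row] as shares, 0 to 1, of the picture: columns of its width, rows of its height, amid what is visible of it).
- models.landmark_of(camera, thing): "location" ([column, row] as shares, 0 to 1, of the picture: columns of its width, rows of its height: a listed point, or the origin of a listed thing).
Readings, each from a call of its own:
- readout.read_time(): time.
- readout.read_qpos(): joint angles.
- readout.read_qd(): joint speeds.
- readout.read_tau(): joint torques, N m.
- readout.read_tcp_pos(): TCP position.
- readout.read_ee_rot(): TCP orientation.
- readout.read_force(): force on the tool from outside, world axes, zero at the start.
- readout.read_torque(): the same for the moment, N m.
- readout.read_width(): finger opening in m.
- readout.read_grasp_force(): force on a finger pad.
Only numpy, scipy, OpenCV 4.12 (cv2) and the standard library are available. Lean on these libraries where they do the work, as an engineer would, in place of code of your own. Each camera call takes 0.05 s, during which the arm holds its last target. There are 200 camera calls.

### The job

On the setting stand, push the die wheel round by its pegs until the notch in its rim faces the locking bolt, then slide the bolt into the notch and finish with one firm, steady press of about 12 N on its push plate (half a second), so that it is fully home. Work gently: never load the wheel or the bolt with more than 25 N, keep the wheel down on its stand, do not disturb the other things, and leave everything released.

Things in the scene. Friction and masses are not known exactly. Their poses are not given: they have to be found in the camera images.
- stand: Setting stand: beige painted plate 170 (x) x 250 (y) x 14 mm, fixed. Origin at table level under the wheel's centre post (16 mm diameter, top 56 mm above the table). On its +y side lies the bolt, pointing to the post along the stand's y axis between two dark steel guides (68 to 98 mm from the post, tops 35 mm above the table).
- wheel: Dark metal die wheel, 120 mm across, 16 thick, 0.35-0.7 kg, loose on the post (0.75 mm play). Origin: centre of underside, 14 mm above table; top at 32 mm, hub (32 mm wide) to 54 mm. +x points to the rim's one notch (18 wide, 14 mm deep). Steel pegs, 10 mm diameter, tops 56 mm above table, 46 mm from centre at its +y, -x, -y. Turns either way by 2-6 N on a peg, stays where left. Low relief: decoration.
- notch (a point): Middle of the notch's mouth on the wheel's rim: 60 mm from the wheel's centre along its +x, 10 mm above its underside.
- mark (a point): Point on the stand that the notch must face: in line with the bolt, 60 mm from the post along the stand's +y, 24 mm above the table.
- bolt: Steel locking bolt 15 mm wide, slides along the stand's y with 2 N friction, stays where left. Origin: nose tip, 19 mm above table; +y as the stand's. Nose corners have 4 mm radius: it enters and wedges the wheel straight if the notch is within about 3 mm of facing it, else it stops on the rim. Nose starts 66-74 mm from the post; home, at a hard stop, 49 mm (11 mm deep in the notch).
- plate (a point): Middle of the outer face of the bolt's upright push plate (34 mm wide, 8 mm thick, rising from the bolt to 67 mm above the table); this point is 55 mm above the table and 48 mm behind the nose tip; push it towards the post. Fully home it is 97 mm from the post.
- oval_cutter: Bystander: white oval cutter 34 x 22 mm, 14 mm tall, on the base plate. Origin at the centre of its underside.
- round_cutter: Bystander: brass round cutter, 28 mm across, 14 mm tall, on the base plate. Origin at the centre of its underside.
- band: Bystander: small rubber ring 42 mm across, 8 mm tall, on the table. Origin at the centre of its underside.
- glass: Bystander: drinking glass 72 mm across, 85 mm tall. Origin at the centre of its underside.
- rolling_pin: Bystander: white clay roller 210 mm long, 40 mm thick, lying along its x on the table. Origin at the middle of its underside.
- bowl: Bystander: white bowl 120 mm across, 50 mm tall. Origin at the centre of its underside.

How it is judged:
By the outcome, as a careful person would: the job done as asked, in the order asked, and still so for the second after the job is handed in, with the robot touching nothing.
It also fails if it takes over 72 s, if anything falls off the work surface, if the arm or the gripper's body presses on something with over 40 N, if the wrist force passes 120 N, or if a joint passes its speed limit or range.

## Working session

There is one attempt and no reset: what is moved stays moved. The work goes in short steps, each a Python script; the robot and the scene stay as the last script left them, time stands still between calls to the robot, and variables do not carry over. Pictures are saved under pics/ and viewed, at most 10 in all, crops included, and the job is handed in when it is done.

```bash
mkdir -p pics; ls; cat > h.py <<'E'
import numpy as np, cv2
from rig import ctrl, viewer, models, readout
def ray(cam,px):
    c=viewer.get_calibration(cam);K=np.array(c["camera_matrix"]);T=np.array(c["cam_to_world"])
    d=np.linalg.inv(K)@[px[0],px[1],1.]; d=np.array([d[0],-d[1],-d[2]])
    return T[:3,3],T[:3,:3]@d
def at_z(cam,px,z):
    o,d=ray(cam,px); return o+d*(z-o[2])/d[2]
def proj(cam,p):
    c=viewer.get_calibration(cam);K=np.array(c["camera_matrix"]);T=np.array(c["cam_to_world"])
    q=T[:3,:3].T@(np.array(p)-T[:3,3]); q=K@[q[0],-q[1],-q[2]]; return q[:2]/q[2]
def lm(cam,th,z,n=1):
    out=[]
    for r in models.landmark_of(cam,th)[:n]:
        px=np.array(r["location"])*[640,400]; out.append((round(r["score"],2),px.round(1),at_z(cam,px,z).round(4)))
    return out
E
python3 - <<'E'
from h import *
for cam in("top","scene"):
    im,d=viewer.read_camera(cam); cv2.imwrite(f"pics/{cam}0.png",im[:,:,::-1])
    c=viewer.get_calibration(cam);print({k:np.array(v).round(3).tolist() for k,v in c.items()})
    for th,z in dict(stand=0,wheel=.014,notch=.024,mark=.024,bolt=.019,plate=.055,oval_cutter=.014,round_cutter=.014,band=0,glass=0,rolling_pin=0,bowl=0).items():
        print(cam,th,lm(cam,th,z,2))
print(readout.read_time(),ctrl.grip_depth)
E
```

```text
pics
{'camera_matrix': [[447.042, 0.0, 320.651], [0.0, 447.042, 199.848], [0.0, 0.0, 1.0]], 'cam_to_world': [[0.017, 0.994, -0.104, 0.395], [-1.0, 0.017, -0.001, -0.077], [0.001, 0.104, 0.995, 1.276], [0.0, 0.0, 0.0, 1.0]]}
top stand [(0.66, array([317.4, 183.8]), array([ 0.5749, -0.0659,  0.    ]))]
top wheel [(0.56, array([318.7, 186. ]), array([ 0.5666, -0.07  ,  0.014 ]))]
top notch [(0.97, array([324.8, 162.5]), array([ 0.633 , -0.0861,  0.024 ]))]
top mark [(0.85, array([296.4, 190.3]), array([ 0.5519, -0.0072,  0.024 ]))]
top bolt [(0.68, array([294.5, 186.7]), array([ 0.5628, -0.0014,  0.019 ]))]
top plate [(0.62, array([357.2, 195.5]), array([ 0.5365, -0.1764,  0.055 ])), (0.48, array([277.2, 190.5]), array([0.5466, 0.0439, 0.055 ]))]
top oval_cutter [(0.62, array([420.2, 241.6]), array([ 0.4138, -0.3582,  0.014 ])), (0.5, array([286.3, 167.7]), array([0.6179, 0.0238, 0.014 ]))]
top round_cutter [(0.41, array([355.2, 197.9]), array([ 0.5343, -0.1742,  0.014 ]))]
top band [(0.58, array([211.1, 162.7]), array([0.6313, 0.2429, 0.    ])), (0.57, array([274.3, 189.7]), array([0.5
[... 814 characters left out ...]
. , 268.3]), array([0.5412, 0.2395, 0.024 ]))]
scene bolt [(0.59, array([339. , 239.2]), array([0.5522, 0.0057, 0.019 ])), (0.24, array([287.5, 247.9]), array([ 0.623 , -0.0846,  0.019 ]))]
scene plate [(0.74, array([359. , 232.8]), array([0.5506, 0.0485, 0.055 ]))]
scene oval_cutter [(0.58, array([335.1, 264.2]), array([0.6188, 0.0238, 0.014 ]))]
scene round_cutter [(0.65, array([270.3, 213.5]), array([ 0.5371, -0.1722,  0.014 ]))]
scene band [(0.59, array([444.2, 314. ]), array([0.6367, 0.2593, 0.    ]))]
scene glass [(0.96, array([447.9, 269.5]), array([0.5206, 0.2418, 0.    ]))]
scene rolling_pin [(0.72, array([165. , 204.5]), array([ 0.6023, -0.4238, -0.    ]))]
scene bowl []
1.3 0.0188
```

View pics/top0.png

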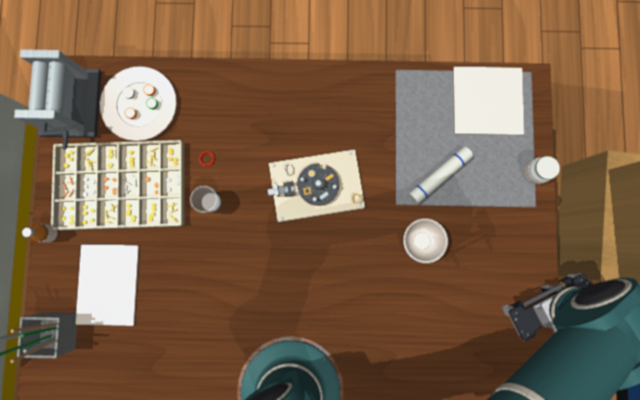

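View pics/scene0.png

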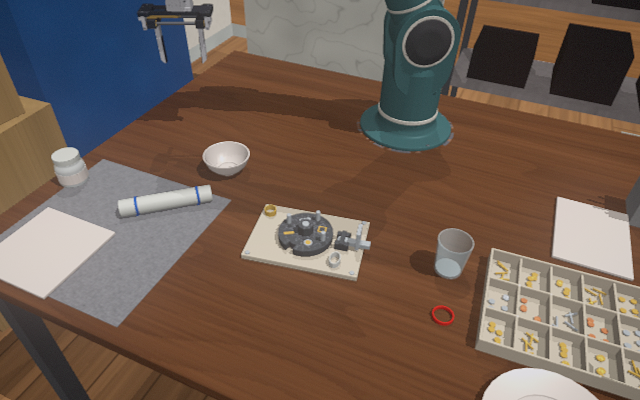

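The stand sits mid-table (top: about 270–364, 150–222). The bolt is on its left at (285,189), the wheel centre is at (319,186), and the notch is up and right at (325,163). Next I'll refine the stand yaw and check an overlay of the model.

```bash
python3 - <<'E'
from h import *
C=np.array([.5667,-.0692])
ims=[]
for cam in("top","scene"):
    im,d=viewer.read_camera(cam)
    m=None
    for th in("stand","wheel","bolt"):
        r=models.outline_of(cam,th)
        if r: 
            p=np.array(r[0]["pixels"]); m=p if m is None else m|p
            print(cam,th,round(r[0]["score"],2),p.sum())
    ys,xs=np.nonzero(models.outline_of(cam,"stand")[0]["pixels"])
    h=cv2.convexHull(np.c_[xs,ys].astype(np.float32))[:,0]
    W=np.array([at_z(cam,q,.014)[:2] for q in h]).astype(np.float32)
    rect=cv2.minAreaRect(W*1000); print(cam,"rect",rect)
    n=lm(cam,"notch",.024)[0][2][:2]; w=lm(cam,"wheel",.014)[0][2][:2]
    print("notch ang",np.arctan2(*(n-C)[::-1]),"wheel",w)
    na=np.arctan2(*(n-C)[::-1])
    x0,y0=proj(cam,[*C,.03]).astype(int); s=5
    cr=im[y0-45:y0+45,x0-65:x0+65][:,:,::-1]; cr=cv2.resize(cr,None,fx=s,fy=s,interpolation=cv2.INTER_CUBIC)
    def pt(p,col):
        q=((proj(cam,p)-[x0-65,y0-45]+.5)*s).astype(int); cv2.circle(cr,tuple(map(int,q)),3,col,-1)
    for k,col in((0,(0,0,255)),(1,(0,255,0)),(2,(255,0,255)),(3,(255,255,0))):
        a=na+k*np.pi/2; r=.06 if k==0 else .046; z=.024 if k==0 else .056
        pt([*(C+r*np.array([np.cos(a),np.sin(a)])),z],col)
    pt([*C,.056],(0,255,255)); 
    ims.append(cr)
cv2.imwrite("pics/crop.png",cv2.resize(np.vstack(ims),(433,600)) if 0 else cv2.resize(np.hstack(ims),(800,277)))
cv2.imwrite("pics/ct.png",ims[0]);cv2.imwrite("pics/cs.png",ims[1])
E
```

```text
top stand 0.91 3699
top wheel 0.64 1424
top bolt 0.48 132
top rect ((568.6452026367188, -57.053436279296875), (172.31333923339844, 259.99462890625), 9.83305549621582)
notch ang -0.13777700728685255 wheel [ 0.5705 -0.0756]
scene stand 0.64 4458
scene wheel 0.81 1981
scene bolt 0.54 262
scene rect ((574.0897216796875, -54.24549865722656), (180.98512268066406, 262.0121154785156), 10.123311996459961)
notch ang -0.3086009407182857 wheel [ 0.5793 -0.0725]
```

View pics/ct.png

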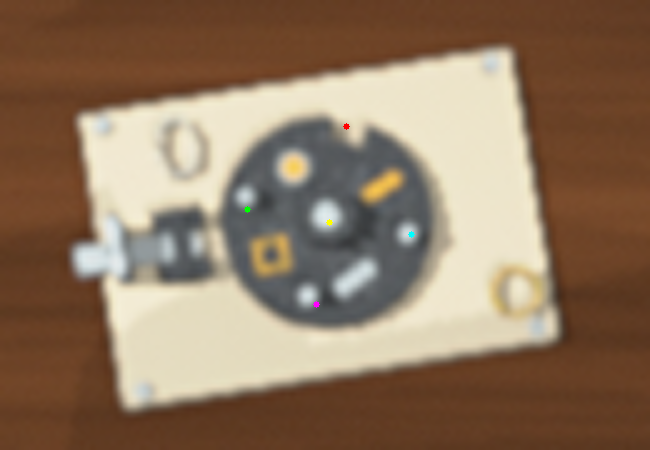

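View pics/cs.png

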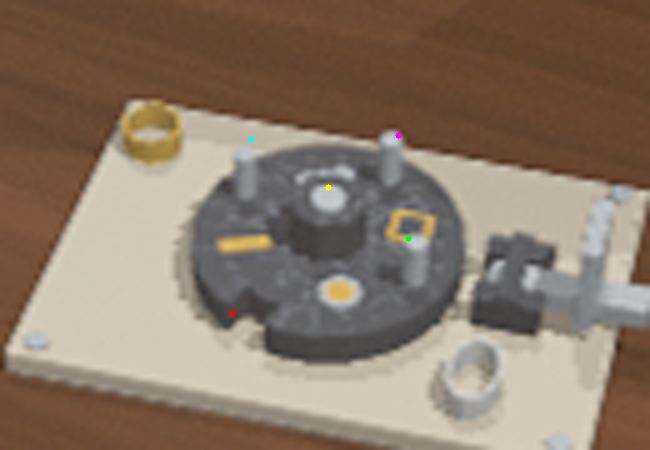

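The overlay shows the peg tops in the top crop at about (246,196), (307,295) and (407,233), with the post at (326,214). In the scene crop the pegs are at (417,240), (391,138) and (246,155), with the post at (328,196). I'll fit centre and angle to these, and yaw to the stand's corners.

```bash
python3 - <<'E'
from h import *
from scipy.optimize import least_squares
C=np.array([.5667,-.0692])
def cp(cam,p):
    x0,y0=proj(cam,[*C,.03]).astype(int); return np.array([x0-65,y0-45])+np.array(p)/5-.5
obs={"top":[(326,214),(246,196),(307,295),(407,233)],"scene":[(328,196),(417,240),(391,138),(246,155)]}
def res(v,cams):
    r=[]
    for i,c in enumerate(cams):
        for k,p in enumerate(obs[c]):
            a=v[2]+k*np.pi/2; q=v[:2]+(0 if k==0 else .046)*np.array([np.cos(a),np.sin(a)])
            r+=list(proj(c,[*q,.056])-cp(c,p))
    return r
for cams in(["top"],["scene"],["top","scene"]):
    s=least_squares(res,[*C,-.2],args=(cams,),x_scale=[.01,.01,.1]); print(cams,s.x.round(4),np.array(s.fun).round(2))
cor=[at_z("top",cp("top",p),.014)[:2] for p in[(80,115),(512,47),(560,340),(123,408)]]
c=np.array(cor)
for u,v in((1,0),(2,3)): e=c[u]-c[v]; print(np.linalg.norm(e),np.arctan2(e[0],-e[1]))
for u,v in((1,2),(0,3)): e=c[u]-c[v]; print(np.linalg.norm(e),np.arctan2(e[1],e[0]))
print(c.mean(0))
for cam,p in(("top",(118,222)),("top",(113,278))): print(at_z(cam,cp(cam,p),.067))
Q=None
for ang in np.arange(-3,3.2,.5):
    a=ctrl.inverse_kinematics([.55,-.1,.045],[0,np.cos(ang/2),np.sin(ang/2),0]); print(round(ang,1),None if a is None else np.round(a,2))
print(readout.read_ee_rot(),readout.read_width(),readout.read_force())
E
```

```text
['top'] [ 0.571  -0.0674 -0.2121] [ 0.05  0.06 -0.19 -0.09  0.03  0.02  0.11  0.02]
['scene'] [ 0.5714 -0.0666 -0.1968] [ 0.27  0.04  0.08  0.12 -0.07  0.12 -0.29 -0.3 ]
['top', 'scene'] [ 0.5711 -0.0669 -0.204 ] [-0.11  0.   -0.37 -0.02  0.01 -0.01 -0.01 -0.17  0.16 -0.08 -0.12  0.07
 -0.05  0.06 -0.29 -0.5 ]
0.2509668482524365 0.1757553488877243
0.25032783477405246 0.17167547087320648
0.17100453493468343 0.16875637362017745
0.16997995088623014 0.17248584064927083
[ 0.57000827 -0.06299406]
[0.56321982 0.04617276 0.067     ]
[0.53240273 0.04805451 0.067     ]
-3.0 [ 0.61  0.59 -0.62  1.88  0.46  0.81  1.46]
-2.5 [ 0.92  0.81 -1.09  1.88  0.85  1.02  1.66]
-2.0 [ 0.92  0.81 -1.09  1.88  0.85  1.02  2.16]
-1.5 [-0.64  0.82  1.08  1.93 -0.89  0.98 -2.2 ]
-1.0 [ 0.11  0.51  0.02  1.9  -0.01  0.73 -2.44]
-0.5 [ 0.18  0.51 -0.07  1.9   0.05  0.74 -1.99]
0.0 [ 0.27  0.51 -0.18  1.9   0.13  0.74 -1.56]
0.5 [ 0.37  0.53 -0.31  1.89  0.22  0.76 -1.13]
1.0 [ 0.44  0.54 -0.39  1.89  0.29  0.77 -0.69]
1.5 [ 0.5   0.56 -0.48  1.89  0.35  0.78 -0.24]
2.0 [ 0.57  0.58 -0.57  1.89  0.42  0.8   0.2 ]
2.5 [ 0.58  0.58 -0.59  1.89  0.43  0.81  0.69]
3.0 [ 0.58  0.58 -0.59  1.89  0.44  0.81  1.19]
[-3.44456881e-05  9.73010347e-01  2.30761488e-01 -1.09849169e-05] 0.09365417168841468 [-0.78964202  0.62889855 -0.28132499]
```

```bash
cat >> h.py <<'E'
C=np.array([.5711,-.0669]); NA=-.204; YAW=.172
def quat(a): return [0,np.cos(a/2),np.sin(a/2),0]
def pol(t,r=.046): return C+r*np.array([np.cos(t),np.sin(t)])
E
python3 - <<'E'
from h import *
t=NA-np.pi/2
ctrl.command_gripper(.024,5)
F0=None
ctrl.reach([*pol(t),.15],quat(t+np.pi)); print(readout.read_time(),readout.read_tcp_pos(),readout.read_qpos().round(2))
ctrl.pause(.2);print("F",readout.read_force())
ctrl.line_to([*pol(t),.07],max_speed=.1); ctrl.line_to([*pol(t),.043],max_speed=.05)
print("F",readout.read_force())
ctrl.command_gripper(.014,4); print(readout.read_width(),readout.read_grasp_force(),"F",readout.read_force(),readout.read_time())
F0=np.array(readout.read_force())
for i in range(1,4):
    ctrl.line_to([*pol(t+.1*i),.043],quat(t+np.pi+.1*i),max_speed=.04)
    print(i,readout.read_time(),(np.array(readout.read_force())-F0).round(1))
im,_=viewer.read_camera("scene");x,y=proj("scene",[*C,.03]).astype(int)
cv2.imwrite("pics/s1.png",cv2.resize(im[y-60:y+50,x-75:x+75,::-1],None,fx=4,fy=4,interpolation=cv2.INTER_CUBIC))
E
```

```text
5.0667 [ 0.56161642 -0.11337503  0.14999475] [ 0.51  0.42 -0.46  1.79  0.22  0.98 -0.24]
F [-0.32753843  0.15483431 -0.05032998]
F [ 0.92642858 -0.4076405   0.1049059 ]
0.014145089221231269 0.0 F [-0.26440763 -0.06440602  0.31803515] 7.3083
1 7.575 [ 0.1 -0.3  0.1]
2 7.8417 [-1.4  0.5 -1.4]
3 8.1083 [ 0.   0.3 -1.2]
```

View pics/s1.png

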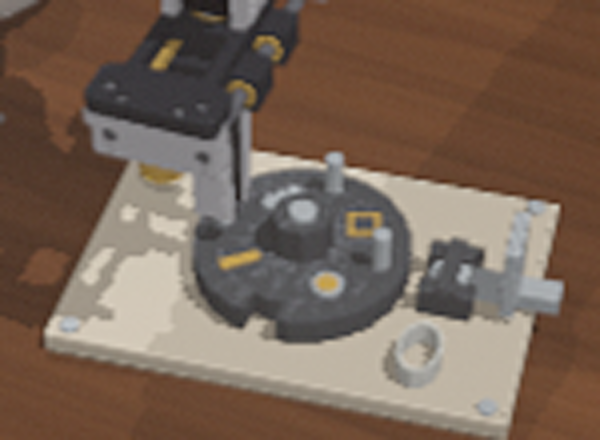

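The fingers straddle the peg and the notch at (265,318) has moved round, so the wheel is turning. I'll carry on along the arc.

```bash
python3 - <<'E'
from h import *
t=NA-np.pi/2; end=YAW+np.pi/2-NA
F0=np.array([-.26,-.06,.3]); 
for d in np.linspace(.3,end,15)[1:]:
    ctrl.line_to([*pol(t+d),.043],quat(t+np.pi+d),max_speed=.04)
    f=np.array(readout.read_force())-F0; print(round(d,2),f.round(1))
    if np.linalg.norm(f)>15: print("STOP");break
ctrl.command_gripper(.009,5)
print(readout.read_width(),readout.read_grasp_force(),readout.read_force(),readout.read_time(),readout.read_tcp_pos())
ctrl.pause(.2)
for cam in("top","scene"):
    im,_=viewer.read_camera(cam);x,y=proj(cam,[*C,.03]).astype(int)
    print(lm(cam,"notch",.024),lm(cam,"mark",.024),pol(YAW+np.pi/2,.06))
    if cam=="scene": cv2.imwrite("pics/s2.png",cv2.resize(im[y-50:y+50,x-65:x+65,::-1],None,fx=5,fy=5,interpolation=cv2.INTER_CUBIC))
E
```

```text
0.42 [ 0.3 -0.3 -0.5]
0.54 [-1.1  0.5 -1.4]
0.65 [-0.8  1.3  0. ]
0.77 [-0.3  0.2 -0.1]
0.89 [-1.1 -0.1 -0.3]
1.01 [-0.9 -0.8 -0.6]
1.12 [-1.3  0.1 -0.6]
1.24 [-0.5 -0.7 -1. ]
1.36 [-0.7 -1.3  0.2]
1.48 [ 0.4 -0.6 -0.4]
1.59 [-1.1 -0.5 -0.1]
1.71 [-0.4 -0.9 -0.2]
1.83 [-0.5 -0.7  0.2]
1.95 [-0.3 -0.6 -0.6]
0.009937209883862952 4.999963715672493 [ 2.08536715 -3.5591875  -1.46354422] 12.4 [ 0.61661455 -0.05948416  0.04306658]
[(0.75, array([299.7, 185.8]), array([ 0.5649, -0.0163,  0.024 ]))] [(0.61, array([298. , 190.1]), array([ 0.5525, -0.0117,  0.024 ]))] [ 0.56083081 -0.00778533]
[] [(0.68, array([332. , 236.3]), array([ 0.555 , -0.0098,  0.024 ]))] [ 0.56083081 -0.00778533]
```

View pics/s2.png

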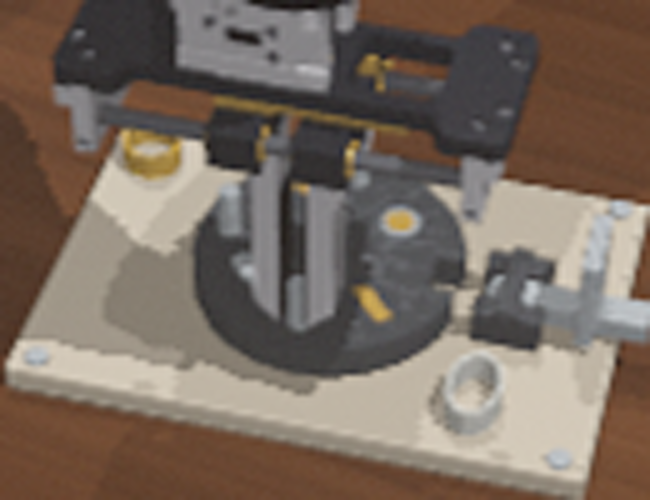

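Peg gripped (9.9 mm) and the notch (about 455,275) appears to face the bolt (485,290). I'll release, lift and check with a clear view.

```bash
python3 - <<'E'
from h import *
p=np.array(readout.read_tcp_pos())
ctrl.command_gripper(.022); ctrl.line_to([p[0],p[1],.1],max_speed=.1)
ctrl.reach([.50,-.27,.22],quat(1.743))
ims=[]
for cam in("top","scene"):
    im,_=viewer.read_camera(cam);x,y=(proj(cam,[.5667,-.0692,.03])).astype(int)
    ims.append(cv2.resize(im[y-38:y+38,x-60:x+48,::-1] if cam=="top" else im[y-38:y+38,x-38:x+70,::-1],None,fx=7,fy=7,interpolation=cv2.INTER_CUBIC)[:, :])
    print(cam,x,y,lm(cam,"notch",.024),lm(cam,"plate",.055))
for n,i in zip(("t3","s3"),ims): cv2.imwrite(f"pics/{n}.png",i); print(i.shape)
print(readout.read_time())
E
```

```text
top 318 185 [(0.93, array([298.9, 184.5]), array([ 0.5687, -0.0139,  0.024 ]))] [(0.49, array([274.9, 192.4]), array([0.5412, 0.0501, 0.055 ]))]
scene 305 229 [(0.69, array([329.7, 238.2]), array([ 0.5626, -0.0121,  0.024 ]))] [(0.58, array([358.3, 234.3]), array([0.5554, 0.0487, 0.055 ]))]
(532, 756, 3)
(532, 756, 3)
15.4
```

View pics/t3.png

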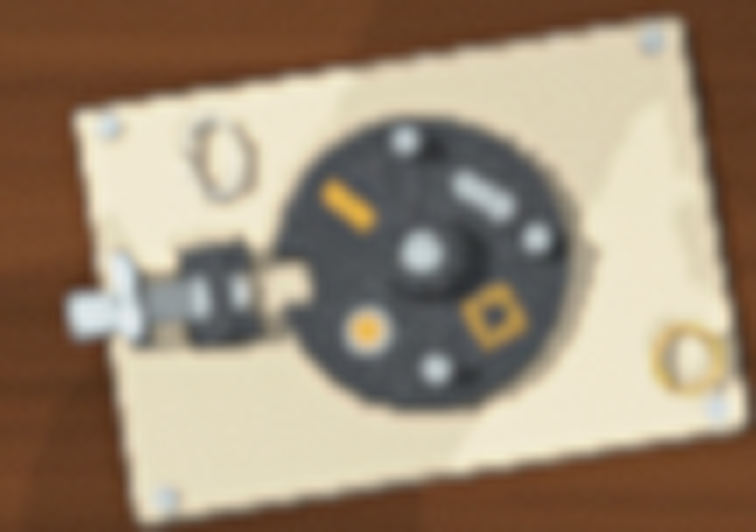

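View pics/s3.png

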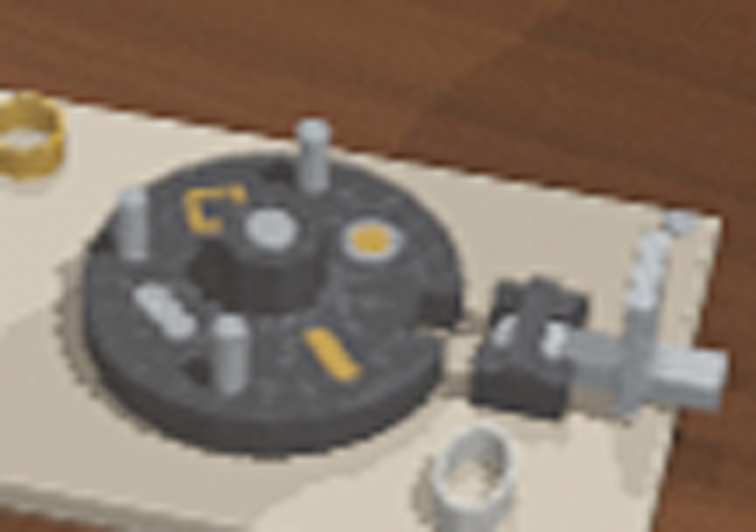

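Both views are clear. In the top crop the pegs are at (435,369), (537,238) and (404,140), and the notch at (290,281) is close to the bolt line at about 297. I'll refit the angle.

```bash
python3 - <<'E'
from h import *
from scipy.optimize import least_squares
off={"top":(258,147),"scene":(267,191)}
obs={"top":[(422,252),(435,369),(537,238),(404,140)],"scene":[(270,228),(313,130),(132,197),(230,325)]}
def res(v,cams):
    r=[]
    for c in cams:
        for k,p in enumerate(obs[c]):
            q=v[:2]+(0 if k==0 else .046)*np.array([np.cos(v[2]+k*np.pi/2),np.sin(v[2]+k*np.pi/2)])
            r+=list(proj(c,[*q,.056])-(np.array(off[c])+np.array(p)/7-.5))
    return r
for cams in(["top"],["scene"],["top","scene"]):
    s=least_squares(res,[*C,1.7],args=(cams,),x_scale=[.01,.01,.1]); print(cams,s.x.round(4),np.array(s.fun).round(2))
T=lambda p,z:at_z("top",np.array(off["top"])+np.array(p)/7-.5,z)[:2]
S=lambda p,z:at_z("scene",np.array(off["scene"])+np.array(p)/7-.5,z)[:2]
R=np.array([[np.cos(YAW),np.sin(YAW)],[-np.sin(YAW),np.cos(YAW)]])
for n,w in (("Tplate up",T((120,258),.067)),("Tplate dn",T((134,337),.067)),("Tnotch dn",T((297,303),.032)),("Tnotch up",T((283,262),.032)),("Splate top far",S((682,222),.067)),("Splate near",S((655,235),.067)),("plate net",np.array([.5554,.0487])),("plate net top",np.array([.5412,.0501]))): print(n,w.round(4),"stand",(R@(w-C)).round(4))
E
```

```text
['top'] [ 0.57   -0.0669  1.7212] [-0.21  0.2   0.15 -0.07 -0.1  -0.    0.16 -0.13]
['scene'] [ 0.5713 -0.0665  1.7208] [ 0.37 -0.36  0.02 -0.01 -0.28 -0.05 -0.11  0.37]
['top', 'scene'] [ 0.5706 -0.0667  1.721 ] [-0.27 -0.    0.09 -0.27 -0.16 -0.19  0.11 -0.32  0.39 -0.59  0.03 -0.22
 -0.26 -0.27 -0.09  0.13]
Tplate up [0.5646 0.0502] stand [0.0137 0.1165]
Tplate dn [0.5337 0.0439] stand [-0.0179  0.1156]
Tnotch dn [ 0.5526 -0.0175] stand [-0.0098  0.0518]
Tnotch up [ 0.5691 -0.0116] stand [0.0075 0.0549]
Splate top far [0.5278 0.0505] stand [-0.0225  0.123 ]
Splate near [0.5367 0.045 ] stand [-0.0147  0.1161]
plate net [0.5554 0.0487] stand [0.0043 0.1166]
plate net top [0.5412 0.0501] stand [-0.0094  0.1204]
```

Wheel angle is 1.721 against 1.743, about 1.3 mm at the rim, which is inside the bolt's 3 mm tolerance. I'll go on to the bolt, stepping with force monitoring.

```bash
cat >> h.py <<'E'
U=np.array([-np.sin(YAW),np.cos(YAW)])
def fy(n=6):
    v=[]
    for _ in range(n): v.append(np.array(readout.read_force())[:2]@U); ctrl.pause(.01)
    return float(np.mean(v))
def P(y,z=.05): return [*(C+y*U),z]
E
python3 - <<'E'
from h import *
ctrl.command_gripper(0,10)
ctrl.reach(P(.152,.15),quat(YAW+np.pi/2)); ctrl.line_to(P(.152),max_speed=.1); ctrl.pause(.2)
b=fy(20); print("bias",b,readout.read_time())
y=.152;log=[]
while y>.1075:
    y-=.001 if y>.119 else .0005
    ctrl.line_to(P(y),max_speed=.02); f=fy(3)-b; log.append((round(y*1e3,1),round(f,1)))
    if f>8: print("blocked");break
print(log); print(readout.read_time(),(np.array(readout.read_tcp_pos())[:2]-C)@U,readout.read_force())
E
```

```text
bias -0.08642012848935103 18.7917
[(151.0, 0.8), (150.0, 0.2), (149.0, -0.2), (148.0, -0.1), (147.0, -0.2), (146.0, 0.4), (145.0, 0.8), (144.0, 0.6), (143.0, 0.3), (142.0, 0.3), (141.0, 0.6), (140.0, 0.3), (139.0, -0.3), (138.0, 0.1), (137.0, -0.2), (136.0, -0.2), (135.0, -0.0), (134.0, -0.0), (133.0, 0.2), (132.0, 0.1), (131.0, 0.8), (130.0, 0.7), (129.0, 0.9), (128.0, 0.5), (127.0, 0.9), (126.0, 0.7), (125.0, 1.1), (124.0, 1.6), (123.0, 1.1), (122.0, 0.9), (121.0, 1.3), (120.0, 1.3), (119.0, 1.2), (118.5, 1.7), (118.0, 2.3), (117.5, 1.1), (117.0, 1.7), (116.5, 1.5), (116.0, 1.8), (115.5, 1.7), (115.0, 1.8), (114.5, 1.8), (114.0, 2.0), (113.5, 1.6), (113.0, 1.9), (112.5, 1.7), (112.0, 1.6), (111.5, 1.7), (111.0, 2.0), (110.5, 1.8), (110.0, 1.2), (109.5, 2.0), (109.0, 1.8), (108.5, 1.9), (108.0, 1.7), (107.5, 1.6)]
34.1917 0.10746385701730508 [0.82959987 2.76193368 0.0648238 ]
```

The bolt is sliding into the notch at about 2 N. Next is seating it and the press.

```bash
python3 - <<'E'
from h import *
b=-.09;y=.1075;log=[]
f=0
while y>.098:
    y-=.0004 if f<4 else .0002
    ctrl.line_to(P(y),max_speed=.02); f=fy(3)-b; log.append((round(y*1e3,1),round(f,1)))
    if f>10.8: break
t=readout.read_time(); h=[]
while readout.read_time()-t<.8: h.append(round(fy(4)-b,1))
print(log);print("hold",h,readout.read_time(),(np.array(readout.read_tcp_pos())[:2]-C)@U)
E
```

```text
[(107.1, 1.9), (106.7, 3.3), (106.3, 5.1), (106.1, 6.4), (105.9, 6.8), (105.7, 7.9), (105.5, 8.8), (105.3, 9.5), (105.1, 10.5), (104.9, 11.6)]
hold [11.7, 11.6, 11.3, 11.3, 11.5, 11.5, 11.6, 11.4, 11.5, 11.7, 11.6, 11.4, 11.6, 11.4, 11.6, 11.7, 11.1, 11.2, 11.4, 11.4, 11.2, 11.3, 11.5, 11.0] 37.7417 0.10662286253486865
```

```bash
python3 - <<'E'
from h import *
ctrl.line_to(P(.1048),max_speed=.02)
t=readout.read_time(); h=[]
while readout.read_time()-t<.7: h.append(round(fy(6)+.09,1))
print("hold",h)
ctrl.line_to(P(.112),max_speed=.02); ctrl.line_to(P(.15),max_speed=.1); ctrl.line_to(P(.15,.15),max_speed=.15)
ctrl.reach([.48,-.28,.22],quat(1.743)); ctrl.pause(.2)
ims=[]
for cam in("top","scene"):
    im,_=viewer.read_camera(cam);x,y=(proj(cam,[.5667,-.0692,.03])).astype(int)
    im=im[y-38:y+38,x-60:x+48,::-1] if cam=="top" else im[y-38:y+38,x-38:x+70,::-1]
    ims.append(cv2.resize(im,None,fx=5,fy=5,interpolation=cv2.INTER_CUBIC)[:,:400] if cam=="top" else cv2.resize(im,None,fx=5,fy=5,interpolation=cv2.INTER_CUBIC)[:,140:])
    print(cam,lm(cam,"plate",.055),lm(cam,"notch",.024))
cv2.imwrite("pics/f.png",np.hstack(ims)); print(np.hstack(ims).shape,readout.read_time(),readout.read_force())
E
```

```text
hold [11.8, 11.5, 12.1, 12.0, 12.0, 12.0, 12.1, 11.8, 12.0, 11.8, 11.7, 11.7, 12.1, 11.9, 11.7]
top [(0.64, array([297.3, 188.3]), array([ 0.5536, -0.0113,  0.055 ]))] [(0.79, array([297.7, 186.1]), array([ 0.564 , -0.0107,  0.024 ]))]
scene [(0.56, array([348.6, 231.8]), array([0.5571, 0.0276, 0.055 ]))] [(0.68, array([333.3, 237.1]), array([ 0.5561, -0.0064,  0.024 ]))]
(380, 800, 3) 42.4917 [-0.63902848  0.05409408  0.29184241]
```

View pics/f.png

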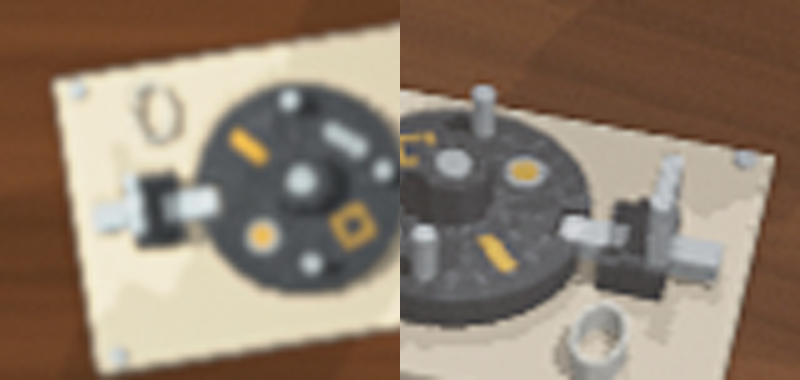

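The picture shows the bolt nose deep in the notch (top crop about 205,200; scene crop about 575,230), with the plate up against the guides and the cutter unmoved. Handing in.

```bash
python3 -c "
from h import *
print(ctrl.finish_job())"
```

```text
the job is handed in; nothing more can be done
None
```

I turned the wheel until its notch faced the bolt, slid the bolt in to what looks like its hard stop, pressed it at about 12 N for over half a second, released everything and handed the job in at about 42 s; no result came back.

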